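Shut the syringe pump's battery hatch and hold its barrel clamp out at the loading mark

ROBOT

A 6-joint arm with a two-finger parallel gripper is mounted at the origin on a cart in front of the work surface, level with it; the furniture and walls round the work are solid. World frame = base frame: x ahead of the robot, y to its left, z up, the work surface at z = 0. Lengths are in m, angles in rad, forces in N, time in s.
With the tool pointing down it reaches from about 0.3 to 0.775 m from the base axis. Payload 14.6 kg.
Tool frame: the origin (TCP) lies at the centre of the arm's flange, where the gripper is bolted on; the fingertips stand 173 mm ahead of it and the grasp point (between the pads) lies 155 mm ahead of it; z points along the fingers, y is the line along which they close (so a half turn about z gives the same grasp; the last joint's range is limited). The gripper opens to 85 mm and grips with 20 to 120 N. Pads are 22 mm wide; open, the fingers measure 114 mm over their backs; the gripper's body (76 mm by 85 mm) begins 54 mm behind the grasp point. The pads swing forward as they close: fully open they stand 13 mm farther back than shut.
Start: joints at [-1.376, 0.3, 1.521, -0, 1.321, -0.067], TCP at [0.142, -0.531, 0.405] pointing down, gripper open.
Joint ranges: [-3.03, 3.03], [-0.79, 2.21], [0.23, 2.52], [-1.04, 4.18], [0, 3.07], [-2.55, 2.55]. Speed limits (rad/s): [2.22, 2.22, 2.57, 3.14, 3.14, 3.14].

INTERFACE

Orientations are given as a 3x3 rotation matrix whose columns are the frame's x, y, z axes.
In Python, from workcell import readout, camera, job gives the robot as it stands. The module is installed in compiled form; this text tells all that it offers.
- The arm moves only by the shell command python3 -m crank 'ROWS' [FORCE]. ROWS is JSON, a list of rows, each a list of 3 entries, a list of its own where there are three numbers: the shift along the tool's x, y, z as a fraction of full scale, then the turn, a rotation vector about the tool's x, y, z as a fraction of full scale, then the opening, from 0 (shut) to 1 (fully open). A call has 1 to 10 rows; each row is the pose to reach, as a shift and turn from the pose commanded when the call began, along the tool's axes at that moment; what a row does not reach only later rows make up. Full scale, the value 1, is 0.1 m for a shift and pi/4 rad for a turn. A row lasts 1/8 s, in which the tool goes at most 62.5 mm and 10.7 degrees, less where a joint would pass 70% of its speed; a pose out of reach is approached as far as the arm can. A call with a number of a shift or a turn outside -1 to 1 is refused whole. A call with a gripper value outside its range is refused whole. The fingers move at their own pace and stop on an object; FORCE is the grip in N (left out, the last holds). Time passes only in rows, so rows that repeat a pose let the fingers close. It gives the time, the measured TCP pose, the force, the opening and the grip force at its end, in the units of the state.
- readout.observe(): the state, without advancing time (a new reading comes with each control period).
- camera(name): name is "side" or "top" or "wrist"; returns a dict with "color" (420x560x3 uint8, red, green, blue), "depth" (420x560 float32, m along the optical axis (not along the pixel's ray), 0 where there is no reading), "mtx" (3x3 intrinsics, pixels), "k1" (the pictures are not rectified: a ray, as slopes to the right and down, at radius r is drawn at 1 + k1 r^2 times it, then the intrinsics apply), "R" (3x3) and "t" (3): a world point X has camera coordinates R X + t. Camera axes: x right, y down, z forward; pixel columns grow to the right and rows downward; lengths in m; the calibration is good to about 2 mm. A picture is of the moment at which its call begins.
- job.sign_off(): hands the job in; it is judged then, once.
The state is a dict: "time_s": time; "joint_pos": joint angles; "qvel": joint speeds; "joint_efforts": joint torques, N m; "ee_pos": TCP position; "tool_rot": TCP orientation; "contact_force": force on the tool from outside, world axes, zero at the start; "ft_torque": the same for the moment, N m; "width": finger opening in m; "grasp_force": force on a finger pad.
Only numpy, scipy, OpenCV 4.12 (cv2) and the standard library are available. Lean on these libraries where they do the work, as an engineer would, in place of code of your own. Each camera call takes 0.05 s, during which the arm holds its last target. There are 200 camera calls.

TASK

Ready the white syringe pump for the nurse, who is about to lay a syringe in it: first press the open battery hatch on its top down until it clicks shut, and only then draw the blue barrel clamp straight out toward the pump's front, against its spring, until its red pointer stands inside the green loading band on the deck. Keep holding it there - the spring would pull it back, so the job finishes with the gripper still holding the clamp at the mark; never let it snap back. Do not disturb the things lying round the pump.

Things in the scene. Friction and masses are not known exactly. Their poses are not given: they have to be found in the camera images.
- syringe_pump: White desktop syringe pump, fixed, 144 (x) x 244 (y) x 102 mm high. Origin on the desk, mid-width; case from x = -79 (front: display, keys) to +65 mm; z up. Deck at z = 58 mm in front, housing up to z = 97 mm behind x = 5 mm. On the deck: pusher block (40 x 22 mm, top z = 101) at y = -100, low flange slot (top z = 71) at y = -68 mm; elsewhere free for fingers.
- hatch (a joint): Angle of the battery hatch, a white flap 56 (x) x 94 (y) x 5 mm on the pump's left rear top, hinged along its rear edge: 0 rad = shut, flat; larger = more open (starts at 0.5 to 0.9). A weak spring (under 1 N at the front edge) opens it; a roller catch met at about 0.22 rad takes some 6 to 8 N down on the press spot; below about 0.1 rad it snaps to 0 and stays.
- hatch_hinge (a point): Middle of the hatch's hinge line, at x = 60, y = 62, z = 97 mm in the pump's frame; the hinge line runs along the pump's y. The hatch's upper face lies 5 mm above the hinge line when shut.
- hatch_press (a point): Middle of the round grey press spot on the hatch's upper (outer) face, 41 mm from the hinge line, 11 mm from the front edge; moves with the hatch. With the hatch shut it is 102 mm over the desk.
- clamp (a joint): How far the barrel clamp is drawn out, m: 0 = home against its inner stop (where it starts), grows as it is pulled toward the pump's -x (level, straight), 0.034 = outer stop. The pointer is in the middle of the green band at 0.022. A spring pulls it home with 4 N at 0 and 7 N at the mark.
- finger_grip (a point): Blue finger grip of the barrel clamp: upright tab 14 (x) x 24 (y, the width to pinch) x 36 mm high, ribbed sides; axes like the pump's. Origin: middle of its underside, at x = -31 (clamp home), y = 5, z = 70 mm in the pump's frame, 12 mm over the deck; top at z = 106 mm. Free on both sides: pinch it from above across its y.
- clamp_pointer (a point): Tip part of the red pointer bar that sticks out to the left (+y) of the clamp just over the deck, and moves with the clamp.
- load_mark (a point): Centre of the green loading band (8 mm wide along the pump's x) printed across the white scale plate on the deck; fixed to the pump. The clamp is at the mark when pointer and mark have the same x in the pump's frame.
- syringe: Bystander: empty clear syringe, 23 mm barrel, 150 mm long, lying on the steel tray at the right.
- dropper: Bystander: small amber dropper bottle, 33 mm wide, 102 mm high, standing on the steel tray at the right.
- tape_roll: Bystander: roll of tape, 54 mm, 25 mm high, at the left front.
- marker: Bystander: red and white marker pen, 135 mm long, lying at the left.
- sample_book: Bystander: green clothbound book, 205 x 151 x 13 mm, lying at the left.

How it is judged:
By the outcome, as a careful person would: the job done as asked, in the order asked, and still so for the second after the job is handed in, while the arm keeps its last pose, push and grip.
It also fails if it takes over 45 s, if anything falls off the work surface, if the arm or the gripper's body presses on something with over 40 N, if the wrist force passes 120 N, or if a joint passes its speed limit or range.

## Working session

There is one attempt and no reset: what is moved stays moved. The work goes in short steps, Python scripts to look and compute and a shell command to move; the robot and the scene stay as the last step left them, time stands still between calls to the robot, and variables do not carry over. Pictures are saved under pics/ and viewed, at most 10 in all, crops included, and the job is handed in when it is done.

```bash
mkdir -p pics; python3 - <<'E'
from workcell import readout, camera
import cv2,numpy as np
s=readout.observe();print(s)
for n in("top","side"):
    c=camera(n);cv2.imwrite(f"pics/{n}0.png",c["color"][...,::-1]);np.savez(f"{n}0.npz",**c)
    print(n,c["mtx"].tolist(),c["k1"],(-c["R"].T@c["t"]).tolist(),c["R"].tolist())
E
```

```text
{'time_s': 0.0, 'joint_pos': array([-1.37557159e+00,  3.00504691e-01,  1.52158421e+00,  1.03178322e-05,
        1.32067283e+00, -6.66040703e-02]), 'qvel': array([ 0.00028642,  0.00047456, -0.00065383,  0.00069377, -0.00010035,
       -0.00080745]), 'joint_efforts': array([-3.79502317e-04, -5.43499517e+01, -3.61796951e+01, -2.50810410e-05,
        3.90253466e-03,  4.61122511e-06]), 'ee_pos': array([ 0.14235689, -0.53123135,  0.40410144]), 'tool_rot': array([[ 9.65918884e-01,  2.58844863e-01, -2.16979228e-04],
       [ 2.58844939e-01, -9.65918204e-01,  1.14881030e-03],
       [ 8.77794581e-05, -1.16582154e-03, -9.99999317e-01]]), 'contact_force': array([ 0.4127353 , -0.35816725,  0.18378594]), 'ft_torque': array([-0.07310287,  0.04910692,  0.02005595]), 'grasp_force': 0.0, 'width': 0.08550705357434353}
top [[410.3451992032335, 0.0, 280.5376691989567], [0.0, 410.3451992032335, 207.5890088988774], [0.0, 0.0, 1.0]] 0.023744613159545198 [0.3755943732280941, -0.0811710780419929, 1.3334715974550295] [[-0.01603738843333963, -0.9998624398563357, 0.004231257115074457], [-0.9976785409658484, 0.015721959147355104, -0.0662597079440059], [0.0661840695975568, -0.005284067098796523, -0.9977934393282014]]
side [[408.61167737322427, 0.0, 276.2266283030958], [0.0, 408.61167737322427, 207.6284854149038], [0.0, 0.0, 1.0]] 0.024772021652976615 [0.0868970071937683, -1.1249113046876082, 0.9988087426949162] [[0.9321219107723129, -0.3621443488460621, 0.00046266298084879267], [-0.22765941039746326, -0.5869642565925743, -0.776945399844935], [0.2816379525483941, 0.7241025010877868, -0.6295678133471884]]
```

View pics/top0.png

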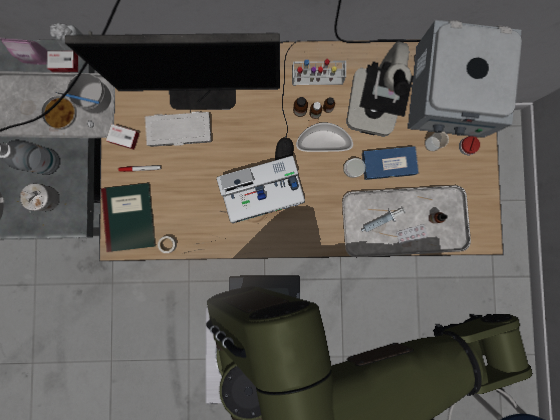

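View pics/side0.png

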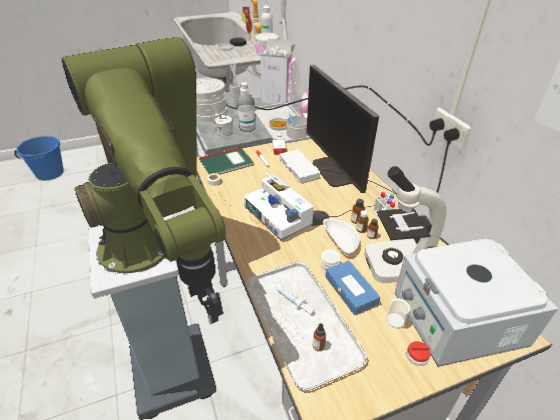

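The pump is at about (262,190) in the top view, with the front facing the robot (down) and slightly turned. The hatch is at about (238,180), and the tape roll is at (167,243). I'll zoom in on it.

```bash
cat > h.py <<'E'
import numpy as np,cv2
def world(c,u,v,z=None):
    K=c["mtx"];k=float(c["k1"])
    p=cv2.undistortPoints(np.array([[[u,v]]],float),K,np.array([k,0,0,0,0.]))[0,0]
    d=np.array([p[0],p[1],1.]);R=c["R"];o=-R.T@c["t"];r=R.T@d
    s=c["depth"][int(round(v)),int(round(u))] if z is None else (z-o[2])/r[2]
    return o+r*s
def proj(c,X):
    X=np.atleast_2d(X).astype(float)
    return cv2.projectPoints(X,cv2.Rodrigues(c["R"])[0],c["t"],c["mtx"],np.array([float(c["k1"]),0,0,0,0.]))[0][:,0]
E
python3 - <<'E'
import numpy as np,cv2
a=np.load("top0.npz")["color"][145:230,208:315,::-1]
b=np.load("side0.npz")["color"][170:240,238:338,::-1]
a=cv2.resize(a,None,fx=5,fy=5,interpolation=2);b=cv2.resize(b,None,fx=5,fy=5,interpolation=2)
cv2.imwrite("pics/ca.png",a);cv2.imwrite("pics/cb.png",b)
E
```

```text
(no output)
```

View pics/ca.png

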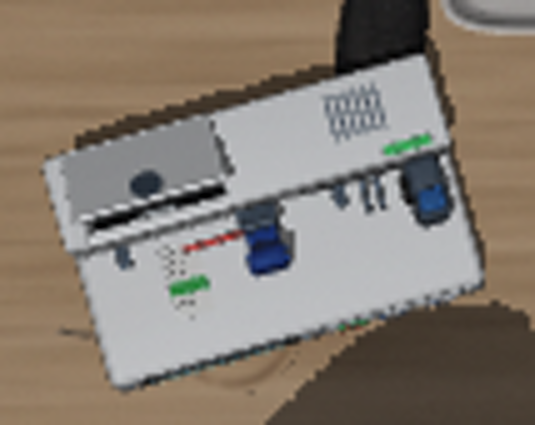

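View pics/cb.png

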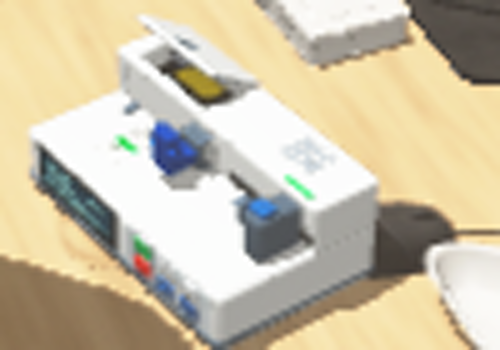

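Crops: the hatch is open, with its spot at (146,184), the grip at (268,250), the pointer at (212,242) and the band at (189,287). I'll fit the pose from the case corners.

```bash
python3 - <<'E'
import numpy as np
from h import *
from scipy.optimize import least_squares
c=dict(np.load("top0.npz"))
pts=[((65,122,97),(46,158)),((65,-122,97),(427,55)),((-79,122,58),(115,387)),((-79,-122,58),(484,287)),((5,122,97),(75,252)),((5,-122,97),(450,148))]
P=np.array([p for p,_ in pts])/1000.;U=(np.array([u for _,u in pts])+.5)/5-.5+[208,145]
def T(q,P):
    s,k=np.sin(q[2]),np.cos(q[2]);P=np.atleast_2d(P);return np.c_[P[:,0]*k-P[:,1]*s+q[0],P[:,0]*s+P[:,1]*k+q[1],P[:,2]]
f=lambda q:(proj(c,T(q,P))-U).ravel()
r=least_squares(f,[.45,0,.26],loss="soft_l1");q=r.x;print(q,np.degrees(q[2]),r.fun.reshape(-1,2).round(2))
np.save("q.npy",q)
g=lambda a:(np.array(a)+.5)/5-.5
spot=g([146,184])+[208,145]
# side view residual check too
s=dict(np.load("side0.npz"))
def cp(P,cam,off):return ((proj(cam,T(q,P))-off+.5)*5-.5).round()
print("side corners pred",cp(P,s,[238,170]).tolist())
print("grip top pred top/side",cp([[-.031,.005,.106]],c,[208,145]),cp([[-.031,.005,.106]],s,[238,170]))
def sp(a,d=.041,h=.005,y=.062):return [.060-d*np.cos(a)-h*np.sin(a)*-1*-1 if 0 else .060-d*np.cos(a)+h*np.sin(a),y,.097+d*np.sin(a)+h*np.cos(a)]
for a in np.arange(.4,1,.1):print(round(a,2),cp([sp(a)],c,[208,145]),cp([sp(a)],s,[238,170]),"front corners L R side",cp([sp(a,.052+.004,.005,.109),sp(a,.056,.005,.015)],s,[238,170]).tolist())
print("spot depth world",world(c,*spot),"housing depth z",world(c,*(g([290,130])+[208,145])),"deck",world(c,*(g([350,270])+[208,145])))
print("rot",q, T(q,[[-.031,.005,.07],sp(0),[.06,.062,.097]]))
E
```

```text
[ 0.52338183 -0.02816666  0.25063788] 14.360492453537816 [[-0.73 -0.02]
 [ 0.66 -0.33]
 [-0.83  0.4 ]
 [ 1.07 -0.21]
 [-1.48  0.2 ]
 [ 1.31 -0.05]]
side corners pred [[182.0, 25.0], [382.0, 185.0], [27.0, 130.0], [217.0, 306.0], [118.0, 51.0], [315.0, 216.0]]
grip top pred top/side [[269. 258.]] [[167. 134.]]
0.4 [[152. 192.]] [[184.  57.]] front corners L R side [[133.0, 28.0], [206.0, 88.0]]
0.5 [[151. 188.]] [[186.  52.]] front corners L R side [[136.0, 21.0], [209.0, 81.0]]
0.6 [[149. 183.]] [[189.  48.]] front corners L R side [[139.0, 15.0], [213.0, 74.0]]
0.7 [[147. 178.]] [[192.  43.]] front corners L R side [[143.0, 8.0], [217.0, 68.0]]
0.8 [[145. 172.]] [[195.  39.]] front corners L R side [[148.0, 2.0], [222.0, 61.0]]
0.9 [[143. 166.]] [[199.  35.]] front corners L R side [[153.0, -3.0], [227.0, 56.0]]
spot depth world [0.5355157  0.04070205 0.12501346] housing depth z [ 0.5706337  -0.04421386  0.09863028] deck [ 0.48833869 -0.07921495  0.05916001]
rot [ 0.52338183 -0.02816666  0.25063788] [[ 0.49211034 -0.03101157  0.07      ]
 [ 0.5264108   0.03660853  0.102     ]
 [ 0.56612974  0.04677743  0.097     ]]
```

The pose fits (yaw 14.4°, hatch about 0.6 rad), and the tool yaw already nearly matches. I'll approach above the hatch with the gripper shut.

```bash
python3 -m crank '[[[0.43,-0.375,0],[0,0,0],0],[[0.86,-0.75,0],[0,0,0],0]]' 40
python3 -m crank '[[[0.43,-0.375,0],[0,0,0],0],[[0.86,-0.75,0],[0,0,0],0]]'
python3 -m crank '[[[0.43,-0.375,0],[0,0,0],0],[[0.86,-0.75,0],[0,0,0],0]]'
python3 -m crank '[[[0.43,-0.375,0],[0,0,0],0],[[0.86,-0.75,0],[0,0,0],0]]'
python3 -m crank '[[[0.43,-0.375,0],[0,0,0],0],[[0.86,-0.75,0],[0,0,0],0],[[0.86,-0.75,0],[0,0,0],0],[[0.86,-0.75,0],[0,0,0],0]]'
python3 - <<'E'
from workcell import camera
import cv2,numpy as np
c=camera("wrist");cv2.imwrite("pics/w0.png",c["color"][...,::-1]);np.savez("w0.npz",**c)
from h import *
q=np.load("q.npy")
E
```

```text
time_s: 0.35
ee_pos: [0.2064, -0.4354, 0.4041]
tool_rot: [[0.966, 0.258, -0.0], [0.258, -0.966, 0.001], [-0.0, -0.001, -1.0]]
contact_force: [1.5, -1.4, -0.6]
width: 0.0518
grasp_force: 0.0
time_s: 0.6
ee_pos: [0.2703, -0.3402, 0.4045]
tool_rot: [[0.966, 0.259, -0.0], [0.259, -0.966, 0.0], [0.0, -0.0, -1.0]]
contact_force: [1.2, -0.6, 0.9]
width: 0.0122
grasp_force: 0.0
time_s: 0.85
ee_pos: [0.3339, -0.2454, 0.4047]
tool_rot: [[0.966, 0.259, 0.0], [0.259, -0.966, -0.0], [0.0, 0.0, -1.0]]
contact_force: [-0.2, -0.1, 0.8]
width: 0.0
grasp_force: 0.0
time_s: 1.1
ee_pos: [0.3976, -0.1507, 0.4047]
tool_rot: [[0.966, 0.259, 0.0], [0.259, -0.966, -0.0], [0.0, 0.0, -1.0]]
contact_force: [0.3, -1.0, -0.3]
width: -0.0001
grasp_force: 0.0
time_s: 1.6
ee_pos: [0.4605, -0.0579, 0.4044]
tool_rot: [[0.966, 0.259, -0.001], [0.259, -0.966, -0.0], [-0.001, -0.0, -1.0]]
contact_force: [-0.4, 0.6, 0.1]
width: -0.0001
grasp_force: 0.0
```

View pics/w0.png

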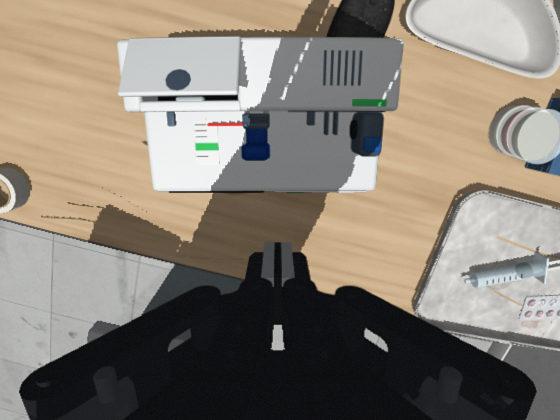

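The wrist view shows the pump square to the tool: spot (178,79), band (206,147), pointer (225,124), grip (256,140). I'll refine the pose with this view.

```bash
python3 - <<'E'
import numpy as np
from h import *
from workcell import readout
from scipy.optimize import least_squares
w=dict(np.load("w0.npz"));q0=np.load("q.npy")
def T(q,P):
    s,k=np.sin(q[2]),np.cos(q[2]);P=np.atleast_2d(P);return np.c_[P[:,0]*k-P[:,1]*s+q[0],P[:,0]*s+P[:,1]*k+q[1],P[:,2]]
pts=[((65,-122,97),(403,38)),((-79,122,58),(154,191)),((-79,-122,58),(376,190)),((5,122,97),(124,109)),((5,-122,97),(398,109))]
P=np.array([p for p,_ in pts])/1000.;U=np.array([u for _,u in pts],float)
r=least_squares(lambda q:(proj(w,T(q,P))-U).ravel(),q0,loss="soft_l1");q=r.x
print("wrist fit",q,r.fun.round(1));print("top fit",q0)
sp=lambda a,d=.041,h=.005,y=.062:[.060-d*np.cos(a)+h*np.sin(a),y,.097+d*np.sin(a)+h*np.cos(a)]
for a in(.5,.6,.7):print(a,proj(w,T(q,[sp(a)])),proj(w,T(q0,[sp(a)])))
print("grip top",proj(w,T(q,[[-.031,.005,.106]])),"z check deck,housing",world(w,320,160)[2],world(w,300,60)[2])
s=readout.observe();R=s["tool_rot"];p=s["ee_pos"]
for n,qq in(("w",q),("t",q0)):
    for X in(sp(.6),sp(0),[-.031,.005,.07]):
        x=T(qq,[X])[0];print(n,"shift tool (mm)",((R.T@(x-p))*1e3).round(1))
    print("yaw err deg",np.degrees(qq[2]-np.arctan2(R[1,0],R[0,0])))
np.save("qw.npy",q)
# clamp/pointer: pump-frame x of pointer, mark at z=.06
for n,u,v in(("ptr",225,124),("mark",206,147)):
    x=world(w,u,v,.060);d=x[:2]-q[:2];k,s_=np.cos(q[2]),np.sin(q[2]);print(n,k*d[0]+s_*d[1],-s_*d[0]+k*d[1])
E
```

```text
wrist fit [ 0.52386543 -0.02339276  0.26208028] [ 2.4 -3.1 -4.5 -0.1  0.4  0.9 -2.8  0.9  0.6  0.3]
top fit [ 0.52338183 -0.02816666  0.25063788]
0.5 [[177.81409582  80.38067824]] [[183.9856891   81.64337096]]
0.6 [[176.2357524   76.45125623]] [[182.54177741  77.73254771]]
0.7 [[174.6921463   72.00776636]] [[181.13600634  73.30694418]]
grip top [[253.64623208 151.33761942]] z check deck,housing 0.05683595231237376 0.09631612042547694
w shift tool (mm) [ 99.5 -79.4 280.2]
w shift tool (mm) [ 89.6 -79.4 302.5]
w shift tool (mm) [ 39.6 -22.3 334.5]
yaw err deg 0.05599812648812039
t shift tool (mm) [ 98.5 -74.6 280.2]
t shift tool (mm) [ 88.6 -74.7 302.5]
t shift tool (mm) [ 38.  -18.2 334.5]
yaw err deg -0.5996035481566777
ptr -0.009431096976719592 0.03667497818827252
mark -0.032224457703877225 0.057194768176897566
```

```bash
python3 -m crank '[[[0.5,-0.4,0.2],[0,0,0],0],[[0.97,-0.78,0.5],[0,0,0],0],[[0.97,-0.78,0.85],[0,0,0],0],[[0.97,-0.78,0.85],[0,0,0],0],[[0.97,-0.78,0.85],[0,0,0],0]]'
python3 -m crank '[[[0.01,0,0.1],[0,0,0],0],[[0,0,0.2],[0,0,0],0],[[-0.01,0,0.26],[0,0,0],0],[[-0.02,0,0.31],[0,0,0],0],[[-0.03,0,0.36],[0,0,0],0],[[-0.03,0,0.36],[0,0,0],0]]'
```

```text
time_s: 2.28
ee_pos: [0.5341, 0.0415, 0.3213]
tool_rot: [[0.966, 0.257, 0.002], [0.257, -0.966, -0.0], [0.002, 0.0, -1.0]]
contact_force: [-0.7, -0.8, 0.7]
width: 0.0
grasp_force: 0.0
time_s: 3.02
ee_pos: [0.5312, 0.0419, 0.2836]
tool_rot: [[0.966, 0.259, -0.0], [0.259, -0.966, -0.0], [-0.0, 0.0, -1.0]]
contact_force: [-1.8, -0.6, 5.3]
width: 0.0002
grasp_force: 2.1
```

```bash
python3 -m crank '[[[-0.01,0,0.03],[0,0,0],0],[[-0.01,0,0.05],[0,0,0],0],[[-0.01,0,0.07],[0,0,0],0],[[-0.01,0,0.08],[0,0,0],0]]'
python3 -m crank '[[[0,0,0.01],[0,0,0],0],[[0,0,0.02],[0,0,0],0]]'
```

```text
time_s: 3.52
ee_pos: [0.5303, 0.0417, 0.2754]
tool_rot: [[0.966, 0.259, -0.0], [0.259, -0.966, 0.0], [-0.0, -0.0, -1.0]]
contact_force: [-0.1, -0.1, 1.0]
width: 0.0003
grasp_force: 0.7
time_s: 3.78
ee_pos: [0.5303, 0.0417, 0.2748]
tool_rot: [[0.966, 0.259, 0.0], [0.259, -0.966, -0.0], [0.0, 0.0, -1.0]]
contact_force: [-11.1, -1.1, 22.3]
width: 0.0001
grasp_force: 11.2
```

The force dropped to 1 N and then hit a hard stop: the catch has snapped. Now lift, move above the grip, and look.

```bash
python3 -m crank '[[[0,0,-0.3],[0,0,0],0],[[0,0,-0.7],[0,0,0],0],[[-0.3,0.3,-0.8],[0,0,0],0.7],[[-0.54,0.576,-0.8],[0,0,0],0.7],[[-0.54,0.576,-0.8],[0,0,0],0.7],[[-0.54,0.576,-0.8],[0,0,0],0.7],[[-0.54,0.576,-0.8],[0,0,0],0.7]]'
python3 - <<'E'
from workcell import camera,readout
import cv2,numpy as np
from h import *
w=camera("wrist");np.savez("w1.npz",**w);img=w["color"][...,::-1].copy()
s=readout.observe();R=s["tool_rot"];p=s["ee_pos"]
def T(q,P):
    s,k=np.sin(q[2]),np.cos(q[2]);P=np.atleast_2d(P);return np.c_[P[:,0]*k-P[:,1]*s+q[0],P[:,0]*s+P[:,1]*k+q[1],P[:,2]]
B=[[-.031+a*.007,.005+b*.012,.106] for a,b in((1,1),(1,-1),(-1,-1),(-1,1))]
for f,col in(("qw.npy",(0,255,0)),("q.npy",(0,255,255))):
    q=np.load(f);cv2.polylines(img,[proj(w,T(q,B)).round().astype(int)],True,col,1)
    print(f,"grip in tool",(R.T@(T(q,[[-.031,.005,.07]])[0]-p)*1e3).round(1))
cv2.imwrite("pics/w1.png",img)
E
```

```text
time_s: 4.65
ee_pos: [0.4933, -0.0273, 0.3535]
tool_rot: [[0.966, 0.26, -0.0], [0.26, -0.966, 0.0], [-0.0, -0.0, -1.0]]
contact_force: [-0.3, 0.1, -0.1]
width: 0.0599
grasp_force: 0.0
qw.npy grip in tool [ -0.4  -0.8 283.5]
q.npy grip in tool [ -2.    3.3 283.5]
```

View pics/w1.png

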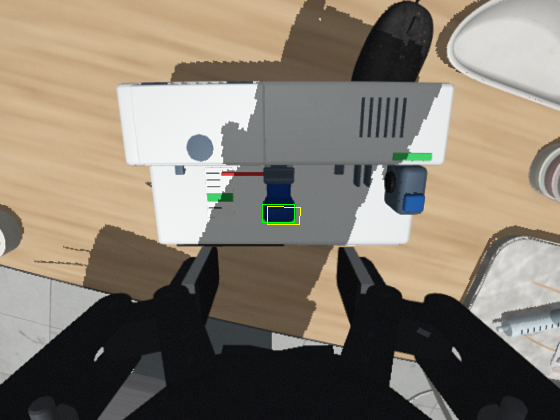

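The hatch is flat and shut. The green outline sits on the grip at (279,213), centred between the fingers. Descend and pinch.

```bash
python3 -m crank '[[[0,-0.005,0.4],[0,0,0],0.7],[[0,-0.005,0.8],[0,0,0],0.7],[[0,-0.005,1],[0,0,0],0.7],[[0,-0.005,1],[0,0,0],0.7]]'
python3 -m crank '[[[0,0,0.08],[0,0,0],0.7],[[0,0,0.08],[0,0,0],0],[[0,0,0.08],[0,0,0],0],[[0,0,0.08],[0,0,0],0],[[0,0,0.08],[0,0,0],0],[[0,0,0.08],[0,0,0],0]]' 60
```

```text
time_s: 5.2
ee_pos: [0.4928, -0.027, 0.2525]
tool_rot: [[0.966, 0.259, -0.003], [0.259, -0.966, 0.0], [-0.003, -0.001, -1.0]]
contact_force: [1.2, 0.4, 1.1]
width: 0.0596
grasp_force: 0.0
time_s: 5.95
ee_pos: [0.4931, -0.0278, 0.2465]
tool_rot: [[0.966, 0.259, 0.001], [0.259, -0.966, -0.001], [0.001, 0.001, -1.0]]
contact_force: [-2.9, -4.5, 5.2]
width: 0.023
grasp_force: 59.0
```

```bash
python3 -m crank '[[[-0.03,0,0],[0,0,0],0],[[-0.06,0,0],[0,0,0],0],[[-0.09,0,0],[0,0,0],0],[[-0.12,0,0],[0,0,0],0],[[-0.15,0,0],[0,0,0],0],[[-0.18,0,0],[0,0,0],0],[[-0.2,0,0],[0,0,0],0],[[-0.22,0,0],[0,0,0],0],[[-0.22,0,0],[0,0,0],0],[[-0.22,0,0],[0,0,0],0]]'
python3 - <<'E'
from workcell import camera,readout
import cv2,numpy as np
from h import *
s=readout.observe();print(s["ee_pos"],s["contact_force"],s["width"],s["grasp_force"])
w=camera("wrist");np.savez("w2.npz",**w);t=camera("top");np.savez("t2.npz",**t)
a=w["color"][...,::-1]
b=cv2.resize(t["color"][145:230,208:315,::-1],(560,445),interpolation=2)
cv2.imwrite("pics/w2.png",a);cv2.imwrite("pics/t2.png",b)
E
```

```text
time_s: 7.2
ee_pos: [0.4723, -0.0334, 0.2465]
tool_rot: [[0.966, 0.259, 0.004], [0.259, -0.966, -0.001], [0.003, 0.002, -1.0]]
contact_force: [7.5, -3.1, -0.5]
width: 0.0229
grasp_force: 58.7
[ 0.47225699 -0.03336122  0.24646643] [ 7.49347691 -3.13891609 -0.53750668] 0.022919089569151258 58.74780535697937
```

View pics/w2.png

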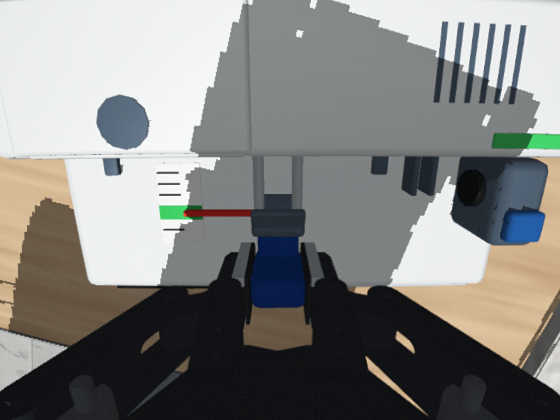

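The red pointer (row 213) lies over the green band (rows about 206–219). I'll do a numeric check that includes parallax.

```bash
python3 - <<'E'
import numpy as np
from h import *
w=dict(np.load("w2.npz"));q=np.load("qw.npy");c=w["color"].astype(int);r,g,b=c[...,0],c[...,1],c[...,2]
S=np.zeros(r.shape,bool);S[190:235,150:255]=1
M=S&(g>r+50)&(g>b+40);P=S&(r>g+60)&(r>b+60)
M[:,183:]=0
def px(u,v,z):
    d=world(w,u,v,z)[:2]-q[:2];return (np.cos(q[2])*d[0]+np.sin(q[2])*d[1])*1e3
for n,m in(("mark",M),("ptr",P)):
    v,u=np.nonzero(m);print(n,u.min(),u.max(),v.min(),v.max(),[round(px(u.mean(),x,z),1) for z in(.0585,.062) for x in(v.min()-.5,np.mean(v),v.max()+.5)], "z",np.median([world(w,a,e)[2] for a,e in zip(u,v)]))
E
```

```text
mark 159 182 206 219 [np.float64(-27.6), np.float64(-31.5), np.float64(-35.6), np.float64(-26.5), np.float64(-30.4), np.float64(-34.4)] z 0.05819005469709959
ptr 184 250 210 216 [np.float64(-29.9), np.float64(-31.6), np.float64(-33.9), np.float64(-28.7), np.float64(-30.4), np.float64(-32.7)] z 0.06339966286488877
```

The pointer is about 1 mm short of the centre, so I'll nudge it by 1 mm and let it settle.

```bash
python3 -m crank '[[[-0.01,0,0],[0,0,0],0],[[-0.01,0,0],[0,0,0],0],[[-0.01,0,0],[0,0,0],0],[[-0.01,0,0],[0,0,0],0],[[-0.01,0,0],[0,0,0],0],[[-0.01,0,0],[0,0,0],0]]'
python3 - <<'E'
import numpy as np
from h import *
from workcell import camera
w=camera("wrist");q=np.load("qw.npy");c=w["color"].astype(int);r,g,b=c[...,0],c[...,1],c[...,2]
S=np.zeros(r.shape,bool);S[190:235,150:255]=1
M=S&(g>r+50)&(g>b+40);P=S&(r>g+60)&(r>b+60);M[:,183:]=0
for n,m,z in(("mark",M,.0585),("ptr",P,.0627)):
    v,u=np.nonzero(m);d=world(w,u.mean(),v.mean(),z)[:2]-q[:2];print(n,(np.cos(q[2])*d[0]+np.sin(q[2])*d[1])*1e3)
cv2.imwrite("pics/w3.png",w["color"][...,::-1])
E
```

```text
time_s: 8.05
ee_pos: [0.4713, -0.0336, 0.2465]
tool_rot: [[0.966, 0.259, 0.004], [0.259, -0.966, -0.001], [0.003, 0.002, -1.0]]
contact_force: [7.4, -3.2, -0.6]
width: 0.0228
grasp_force: 58.8
mark -31.358128064506325
ptr -31.15966808537972
```

The pointer is centred within 0.2 mm, the grip is firm and the hatch is shut.

```bash
python3 -c "
from workcell import job;print(job.sign_off())"
```

```text
the job is handed in; nothing more can be done
None
```

The hatch was pressed shut first, then the clamp was drawn out until its pointer was within about 0.2 mm of the green band's centre; the gripper is still holding it there, and the job is handed in at about 8 s.

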